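Lock a keyed capsule disc into the filler

ROBOT

A 6-joint arm with a two-finger parallel gripper is mounted at the origin on the work surface. World frame = base frame: x ahead of the robot, y to its left, z up, the work surface at z = 0. Lengths are in mm, angles in rad, forces in N, time in s.
With the tool pointing down it reaches from about 375 to 900 mm from the base axis. Payload 3.1 kg.
Tool frame: the origin (TCP) lies at the very end of the fingers, on their centre line; the grasp point (between the pads) lies 19 mm behind it (ctrl.hold_point_z is the distance from the TCP to the grasp point, in mm); z points along the fingers, y is the line along which they close (so a half turn about z gives the same grasp; the last joint's range is limited). The gripper opens to 87 mm and grips with 3 to 60 N. Pads are 19 mm wide; open, the fingers measure 117 mm over their backs; the gripper's body (75 mm by 190 mm) begins 51 mm behind the grasp point.
Start: joints at [1.032, 0.527, 1.433, -0, 1.181, -0.178], TCP at [220.598, 584.751, 222.548] pointing down, gripper open.
Joint ranges: [-3.08, 3.08], [-0.75, 2.2], [0.22, 2.44], [-1.43, 4.57], [0, 2.65], [-2.85, 2.85]. Speed limits (rad/s): [2.79, 2.79, 3.14, 3.14, 3.14, 3.14].

INTERFACE

Orientations are given as [roll, pitch, yaw] about the fixed x, y, z axes, in that order (R = Rz(yaw) Ry(pitch) Rx(roll)).
In Python, from station import ctrl, jaws, ik, eyes, order, status gives the robot as it stands. Calls block until the motion is done:
- ctrl.reach(position, orientation): joint-space move of the TCP to a pose.
- ctrl.move_linear(position, attitude=None, speed=150, guard=None): straight line of the TCP; attitude=None keeps the orientation; speed is the mean speed in mm/s. With guard (N) it stops when the force on the tool has changed by that much, and returns True; else False.
- ctrl.movej(angles): joint-space move.
- jaws.command_gripper(opening, force=None): finger opening in mm; force is the grip in N (None keeps the last); returns when the fingers have stopped.
- ctrl.sleep(seconds).
- ik(position, orientation): joint angles nearest the present ones, or None.
- eyes.grab_frame(name): name is "side" or "top" or "wrist"; returns the picture (384x512x3 uint8, red, green, blue); there is no depth.
- eyes.camera_info(name): a dict with "fov_y" (degrees; the focal length in pixels is half the picture's height over the tangent of half this angle, whatever the lens; pixels are square), "cx", "cy" (the principal point, pixels), "eye" and "attitude" of the camera in the world. Camera axes: x right, y up, looking along -z (the intrinsics and any distortion apply to the point x, -y, -z); pixel columns grow to the right and rows downward; lengths in mm; the calibration is good to about 2 mm. A picture is of the moment at which its call begins: read the wrist's pose just before it. camera_info takes no time and is no camera call; for the wrist camera it gives the pose at the moment of the call.
A pose or a line that the arm cannot do raises ctrl.Unreachable and nothing moves.
- order.finish_job(): hands the job in; it is judged then, once.
Readings, each from a call of its own:
- status.current_clock(): time.
- status.current_joints(): joint angles.
- status.current_qd(): joint speeds.
- status.current_joint_efforts(): joint torques, N m.
- status.current_eef_pos(): TCP position.
- status.current_orientation(): TCP orientation.
- status.current_contact_force(): force on the tool from outside, world axes, zero at the start.
- status.current_torque(): the same for the moment, N m.
- status.current_opening(): finger opening in mm.
- status.current_gripper_force(): force on a finger pad.
Only numpy, scipy, OpenCV 4.12 (cv2) and the standard library are available. Lean on these libraries where they do the work, as an engineer would, in place of code of your own. Each camera call takes 0.05 s, during which the arm holds its last target. There are 200 camera calls.

TASK

Pick up the loaded capsule disc by its bar handle and, keeping it level, turn it so that its tab matches the slot in the filler's ring and lower it gently until it lies fully home, flat on the base; do not let it fall. Then swing the filler's latch all the way round to its stop, over the disc, and let go. Do not disturb the other things on the bench.

Things in the scene. Friction and masses are not known exactly. Their poses are not given: they have to be found in the camera images.
- disc: The white capsule disc, loose, lying flat on the bench: round, 124 mm in diameter and 16 mm thick, with rows of small dark capsule tops (4 mm proud) on its upper face. One white tab, 20 mm wide and 16 mm thick, sticks out 18 mm from its edge, so its end is 80 mm from the centre. A steel bar handle stands over the centre. The foot of the round edge is bevelled 3 mm. About 0.35 kg. Origin: centre of the underside; z up, x from the centre towards the tab.
- disc_tab (a point): Point on the underside of the disc's tab, 75 mm along disc x from the centre.
- disc_handle (a point): Middle of the disc's bar handle: a straight bar 90 mm long along disc x, 14 mm wide and 14 mm high, its centre 49 mm above the disc's underside, on two 10 mm posts 36 mm either side of the middle; the space beneath the bar is 26 mm high.
- filler: The capsule filler, fixed: a white rectangular base plate (190 mm along its x, 235 mm along its y from -95 to +140) on rubber feet, plate top 50 mm above the bench, carrying a steel locating ring. A short fixed arm with a black ball sticks out at its -y side and is not used. Origin: on the bench surface under the ring's centre; x points from the ring's centre to its slot.
- nest (a point): Centre of the ring's floor (top of the base plate, 50 mm above the bench). Axes as the filler's. The ring is 129 mm in inner and 172 mm in outer diameter and 14 mm high, open to the floor. When home, the disc's underside centre lies here with the tab in the slot (disc x along filler x) and its upper face is 2 mm above the ring.
- slot (a point): Middle of the ring's single slot at floor level, 75 mm along filler x from the nest: a gap cut through the ring, 26 mm wide, open at the top and outwards. The disc's tab belongs here; elsewhere the tab rests on the ring and the disc stays tipped up.
- latch (a joint): Angle of the latch (rad). At 0 the lever points along filler +x, clear of the ring; it swings level, clockwise seen from above, as the value grows, to its stop at 1.571, where it points at the ring's centre and lies over the edge of the disc. Starts open between 0 and 0.3. Stiff pivot (0.04 N m of friction, about 1 N at the post), stays where it is left.
- latch_pivot (a point): The latch's upright pivot axis, 108 mm along filler +y from the nest, at the underside of the lever, 70 mm above the bench. The steel lever is 18 mm wide, 7 mm thick, reaches 60 mm from the axis and passes 4 mm above a seated disc.
- latch_grip (a point): Middle of the graspable part of the latch's upright black round post: 14 mm in diameter, 50 mm from the pivot axis near the lever's end; its top is 12 mm above this point (110 mm above the bench) and the lever's upper face 21 mm below it.
- beaker: Bystander: glass beaker, 66 mm wide, 85 mm tall; origin under its centre.
- scraper: Bystander: wooden-handled spatula, 190 mm long, lying along its x; origin under its middle.
- jar: Bystander: amber jar with white cap, 72 mm wide, 85 mm tall; origin under its centre.
- mortar: Bystander: white ceramic bowl, 110 mm wide, 60 mm tall; origin under its centre.
- plain_disc: Bystander: small white disc cover, 96 mm in diameter with a small knob, no tab, 30 mm tall in all; origin under its centre.
- scoop_tray: Bystander: empty steel tray 100 x 160 x 30 mm; origin under its centre.
Things that resemble listed ones, but are neither listed nor needed, are in the scene too. What is shaped like the disc but orange, purple or turquoise is not meant.

How it is judged:
By the outcome, as a careful person would: the job done as asked, in the order asked, and still so for the second after the job is handed in, with the robot touching nothing.
It also fails if it takes over 61 s, if anything falls off the work surface, if the arm or the gripper's body presses on something with over 40 N, if the wrist force passes 120 N, or if a joint passes its speed limit or range.

## Working session

There is one attempt and no reset: what is moved stays moved. The work goes in short steps, each a Python script; the robot and the scene stay as the last script left them, time stands still between calls to the robot, and variables do not carry over. Pictures are saved under pics/ and viewed, at most 10 in all, crops included, and the job is handed in when it is done.

```bash
mkdir -p pics; ls; python3 - <<'E'
from station import ctrl, eyes, status
import cv2, pprint
for n in("top","side","wrist"):
    print(n,eyes.camera_info(n))
    cv2.imwrite(f"pics/{n}0.png",cv2.cvtColor(eyes.grab_frame(n),cv2.COLOR_RGB2BGR))
print(status.current_clock(),status.current_orientation())
E
```

```text
pics
top {'fov_y': 46.8632159642395, 'cx': 259.7639438429367, 'cy': 197.2789001822726, 'eye': array([ 264.83240915, -117.36112503, 1817.03207747]), 'attitude': array([ 0.16587096,  0.00458601, -1.57494981])}
side {'fov_y': 50.3686992740056, 'cx': 257.183587351773, 'cy': 190.7629142085182, 'eye': array([ -83.82810317, -749.23113295, 1213.10695874]), 'attitude': array([ 0.6702883 ,  0.00160553, -0.75958242])}
wrist {'fov_y': 58.386639974989826, 'cx': 250.0182668928731, 'cy': 193.69837980352182, 'eye': array([159.4747698 , 607.89788305, 383.30648654]), 'attitude': array([-0.24308347,  0.00171622,  1.21046447])}
0.15 [-3.13993381e+00 -3.03239024e-04  2.78073667e+00]
```

View pics/top0.png

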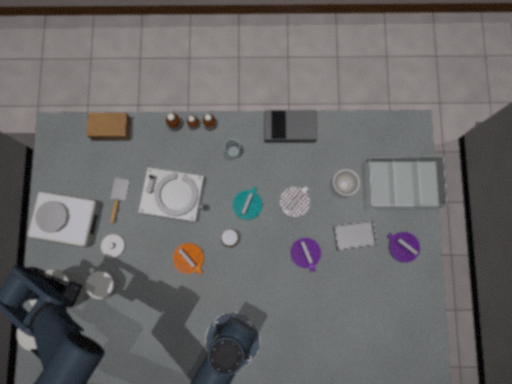

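View pics/side0.png

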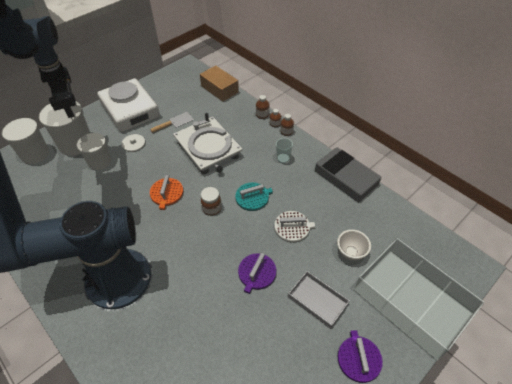

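Top view: the white disc with dark capsules is at about (295,201) and the filler ring at about (177,194). Things that could be taken for the disc are turquoise (248,204), orange (188,258), purple (306,253) and (405,247), the small plain disc (112,245) and the scale (50,216). For the filler it is only the scale. I choose the white, dotted one at top (295,201) / side (292,226), and check it in a close crop.

```bash
cat > h.py <<'E'
import numpy as np, cv2
from scipy.spatial.transform import Rotation as R
from station import ctrl, jaws, ik, eyes, order, status
def grab(n):
    i=eyes.camera_info(n); return i,cv2.cvtColor(eyes.grab_frame(n),cv2.COLOR_RGB2BGR)
def f_of(i): return 192/np.tan(np.radians(i['fov_y'])/2)
def ray(i,u,v):
    d=np.array([(u-i['cx'])/f_of(i),-(v-i['cy'])/f_of(i),-1.])
    return R.from_euler('xyz',i['attitude']).apply(d)
def onplane(i,u,v,z):
    d=ray(i,u,v); return i['eye']+d*(z-i['eye'][2])/d[2]
def proj(i,p):
    c=R.from_euler('xyz',i['attitude']).inv().apply(np.array(p,float)-i['eye'])
    return np.array([i['cx']+f_of(i)*c[0]/-c[2], i['cy']-f_of(i)*c[1]/-c[2]])
E
python3 - <<'E'
from h import *
t=cv2.imread('pics/top0.png');s=cv2.imread('pics/side0.png')
it=eyes.camera_info('top');i2=eyes.camera_info('side')
print('disc',onplane(it,295,201,16),onplane(i2,292,226,16))
print('ring',onplane(it,177,194,64),onplane(i2,209,143,64))
print('base',onplane(it,232,355,100), proj(it,[0,0,150]))
c=lambda im,x,y,w,h:cv2.resize(im[y:y+h,x:x+w],(400,300),interpolation=cv2.INTER_CUBIC)
cv2.imwrite('pics/crop0.png',np.vstack([np.hstack([c(t,265,178,60,45),c(s,257,200,80,60)]),np.hstack([c(t,132,160,88,66),c(s,162,106,88,66)])]))
E
```

```text
disc [ 550.13877331 -255.27526952   16.        ] [ 548.1341612  -257.99587813   16.        ]
ring [573.34409291 222.16665978  64.        ] [570.1246426  219.11472114  64.        ]
base [-40.42247587  -5.21976712 100.        ] [229.7064704  345.88857796]
```

View pics/crop0.png

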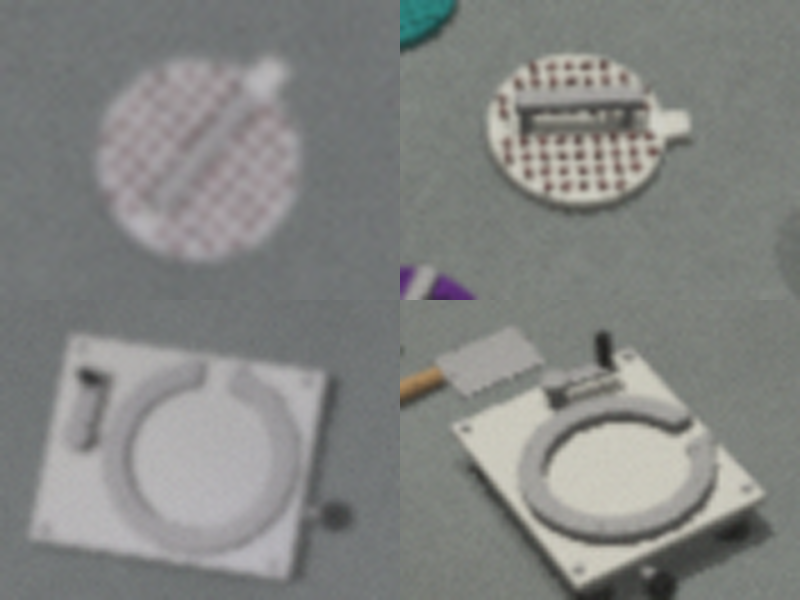

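The crops confirm the choice. The white dotted disc has its tab at top (304.8,189.3). The filler has its slot at top (179.3,176.5), and the latch is on its left (+y), open. Next I take wrist close-ups of both, from the same geometry relative to the tool so that calibration bias cancels.

```bash
cat >> h.py <<'E'
def look(target,psi,h,name):
    """put the wrist camera's axis on target, TCP h above it, tool yaw psi"""
    i=eyes.camera_info('wrist'); p=status.current_eef_pos(); o=R.from_euler('xyz',status.current_orientation())
    des=R.from_euler('xyz',[np.pi,0,psi]); rel=des*o.inv()
    e=rel.apply(i['eye']-p); d=rel.apply(R.from_euler('xyz',i['attitude']).apply([0,0,-1.]))
    hit=e+d*(-h-e[2])/d[2]
    ctrl.reach(list(np.array(target)-hit),[np.pi,0,psi]); ctrl.sleep(.2)
    i,im=grab('wrist'); cv2.imwrite(f'pics/{name}.png',im); np.save(f'pics/{name}.npy',i,allow_pickle=True); return i,im
E
python3 - <<'E'
from h import *
it=eyes.camera_info('top')
yaw=lambda a,b:np.arctan2(*(b-a)[[1,0]])
nc=onplane(it,176,194.1,64);sl=onplane(it,179.3,176.5,64)
dc=onplane(it,294.8,201.8,16);tb=onplane(it,304.8,189.3,16)
fy,dy=yaw(nc,sl),yaw(dc,tb); print(nc,fy,dc,dy)
ctrl_z=nc
look([nc[0],nc[1],64],fy+np.pi,170,'fil'); print(status.current_joints(),status.current_clock())
look([dc[0],dc[1],16],dy+np.pi,170,'dis'); print(status.current_joints(),status.current_clock())
a=cv2.imread('pics/fil.png');b=cv2.imread('pics/dis.png')
cv2.imwrite('pics/both.png',cv2.resize(np.hstack([a,b]),(800,300)))
E
```

```text
[572.95582497 226.17976935  64.        ] -0.156602785997166 [ 546.81114179 -254.39530091   16.        ] -0.6810881045105558
[ 2.05257962e-01  4.82380074e-01  1.48215461e+00  7.35969624e-05
  1.17710038e+00 -1.21016454e+00] 2.1833
[-6.18087479e-01  5.19434734e-01  1.56935106e+00  4.49291440e-05
  1.05265717e+00 -1.50927811e+00] 4.1667
```

View pics/both.png

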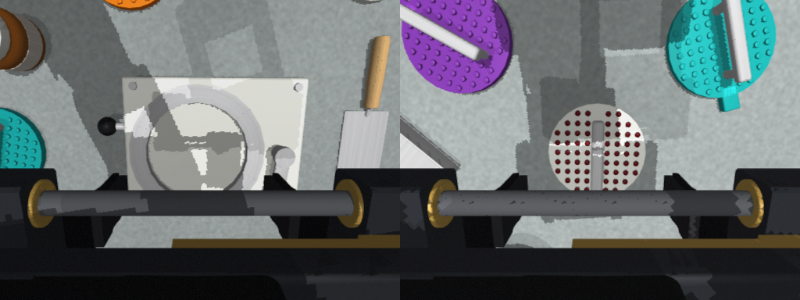

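The wrist images show the ring at (197,145) and the disc at (597,150), each half hidden by the gripper: the slot and the tab lie beneath its bar. I shift the aim 85 mm towards the slot and tab so that both come into view.

```bash
python3 - <<'E'
from h import *
u=lambda a:np.array([np.cos(a),np.sin(a),0])
dy,fy=-.681,-.157
look(np.array([546.8,-254.4,16])+85*u(dy),dy+np.pi,170,'dis2'); print(status.current_joints())
look(np.array([573,226.2,64])+85*u(fy),fy+np.pi,170,'fil2'); print(status.current_joints(),status.current_clock())
a=cv2.imread('pics/fil2.png')[:240,90:440];b=cv2.imread('pics/dis2.png')[:240,90:440]
cv2.imwrite('pics/both2.png',cv2.resize(np.hstack([a,b]),(798,274)))
E
```

```text
[-6.27163949e-01  6.25504065e-01  1.35091614e+00  2.71439936e-05
  1.16635659e+00 -1.51740430e+00]
[ 1.57515740e-01  5.86694781e-01  1.28345927e+00 -1.00155540e-04
  1.27161364e+00 -1.25491070e+00] 6.975
```

View pics/both2.png

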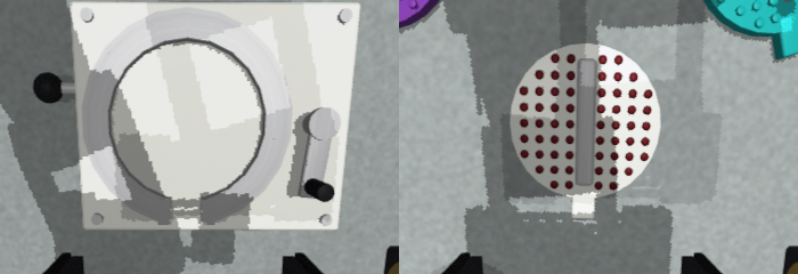

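Left (filler): the slot is at the ring's foot, about (187,207), the latch post at about (319,190) and the pivot at about (322,122). Right (disc): the bar runs vertically at x≈586 and the tab is at (583,207). Now I measure edges by casting rays.

```bash
cat > m.py <<'E'
from h import *
from scipy.optimize import least_squares
ld=lambda n:(np.load(f'pics/{n}.npy',allow_pickle=True).item(),cv2.imread(f'pics/{n}.png'))
def tint(im): # neutral/red things bright, greenish-blue bench dark
    f=cv2.GaussianBlur(im.astype(np.float32),(0,0),.8); return 100*(f[...,2]-f[...,0])/(f.sum(2)+1)
def samp(i,img,P): 
    q=np.array([proj(i,p) for p in P],np.float32)
    return cv2.remap(img,q[None,:,0].copy(),q[None,:,1].copy(),cv2.INTER_LINEAR)[0]
def edges(i,img,c,z,angs,rs,kind):
    out=[]
    for a in angs:
        v=samp(i,img,[[c[0]+r*np.cos(a),c[1]+r*np.sin(a),z] for r in rs])
        k=np.argmin(v) if kind=='min' else np.argmin(np.gradient(v))
        out.append([c[0]+rs[k]*np.cos(a),c[1]+rs[k]*np.sin(a)])
    return np.array(out)
def circ(P,c):
    s=least_squares(lambda x:np.hypot(*(P-x[:2]).T)-x[2],[*c[:2],62],loss='soft_l1',f_scale=.5)
    return s.x,np.median(abs(s.fun))
E
python3 - <<'E'
from m import *
i,im=ld('dis2'); T=tint(im)
for p in [(590-400,120)]: pass
print('tint disc/bench', [round(float(T[int(v),int(u)]),1) for u,v in [(230,60),(230,130),(150,40),(180,120),(300,120),(60,180)]])
c=np.array([546.8,-254.4]); dy=-.681
for _ in range(3):
    P=edges(i,T,c,16,dy+np.linspace(.3,2*np.pi-.3,120),np.arange(50,75,.25),'grad'); x,e=circ(P,c); c=x[:2]
print('disc circle',x,e)
hsv=cv2.cvtColor(im,cv2.COLOR_BGR2HSV)
red=((hsv[...,1]>110)&((hsv[...,0]<12)|(hsv[...,0]>165))).astype(np.uint8)
n,_,st,ce=cv2.connectedComponentsWithStats(red)
d=np.array([onplane(i,*ce[k],20)[:2] for k in range(1,n) if st[k,4]>5]); d=d[np.hypot(*(d-c).T)<65]
print('dots',len(d),d.mean(0),'minAreaRect',cv2.minEnclosingCircle(d.astype(np.float32)))
# grid direction from nearest-neighbour vectors, modulo 90 deg
v=(d[:,None]-d[None]).reshape(-1,2); L=np.hypot(*v.T); v=v[(L>3)&(L<np.min(L[L>3])*1.2)]
a=np.arctan2(v[:,1],v[:,0]); print('grid yaw',np.angle(np.exp(4j*(a-dy)).mean())/4+dy,len(v),L[L>3].min())
np.save('pics/dc.npy',c)
i,im=ld('fil2'); g=cv2.GaussianBlur(cv2.cvtColor(im,cv2.COLOR_BGR2GRAY).astype(np.float32),(0,0),.6)
fy=-.157; print('eye',i['eye'])
for z in (64,50):
    c=np.array([573,226.2])
    for _ in range(3):
        P=edges(i,g,c,z,fy+np.linspace(.35,2*np.pi-.35,150),np.arange(55,74,.25),'min'); x,e=circ(P,c); c=x[:2]
    print('ring z',z,x,e)
s=cv2.resize(np.vstack([im[140:230,130:330],ld('dis2')[1][140:230,130:330]]),(800,600)[:1]+(600,) if 0 else (660,594),interpolation=cv2.INTER_CUBIC)
cv2.imwrite('pics/zoom.png',s)
E
```

```text
tint disc/bench [1.0, 1.0, -1.1, -1.2, 0.5, -1.2]
disc circle [ 547.81925244 -254.07150628   56.9823748 ] 3.4820713003430903
dots 60 [ 549.66529627 -253.01363913] minAreaRect ((549.67041015625, -252.9930419921875), 55.56853103637695)
grid yaw -0.7042178513008139 188 11.972662671089385
eye [576.20471012 224.65451899 395.47990719]
ring z 64 [576.27396285 227.70121851  63.26188943] 0.2370948946754048
ring z 50 [576.26656294 227.83737148  65.94649492] 0.19832829118420392
```

View pics/zoom.png

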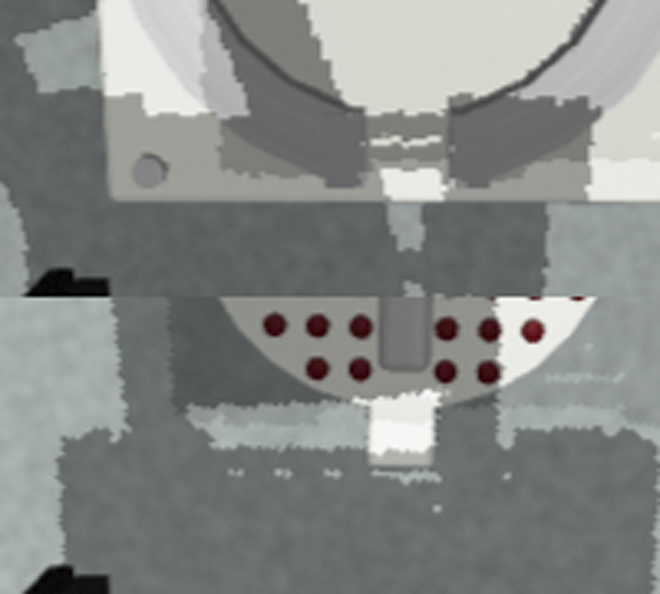

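Top half: the slot edges are at columns 365 and 448, so its middle is at image (253.2,184). Bottom half: the tab edges are at 369 and 435, so its middle is at (251.8,181). Both are clear. Now the yaws and the latch.

```bash
python3 - <<'E'
from m import *
yaw=lambda a,b:np.arctan2(b[1]-a[1],b[0]-a[0])
i,im=ld('dis2'); c=np.array([549.67,-253.0])
print('tab',yaw(c,onplane(i,251.8,181,16)),np.hypot(*(onplane(i,251.8,181,16)[:2]-c)),'c px',proj(i,[*c,20]))
i,im=ld('fil2'); n=np.array([576.27,227.7])
s=onplane(i,253.2,184,64); print('slot',yaw(n,s),np.hypot(*(s[:2]-n)),'n px',proj(i,[*n,64]))
B=[onplane(i,*p,52) for p in [(165.4,13.2),(389,13.2),(175,192),(376.8,192)]]
print('bolts yaw',yaw(B[0],B[1])-np.pi/2,yaw(B[2],B[3])-np.pi/2,'lens',[np.hypot(*(B[b]-B[a])[:2]) for a,b in((0,1),(2,3),(0,2),(1,3))])
print('sides',yaw(B[0],B[2]),yaw(B[1],B[3]))
g=cv2.cvtColor(im,cv2.COLOR_BGR2GRAY)
m=(g<55).astype(np.uint8); m[:140]=0;m[195:]=0;m[:,:330]=0;m[:,400:]=0
k,_,st,ce=cv2.connectedComponentsWithStats(m); print(st[1:],ce[1:])
fy=yaw(n,s); ex=np.array([np.cos(fy),np.sin(fy)]);ey=np.array([-ex[1],ex[0]])
for p,z in [((372.4,107),79),((376,169),110)]:
    q=onplane(i,*p,z)[:2]-n; print('filler xy',q@ex,q@ey)
for z in(77,110):print('if latch 0/.3 post px',z,[proj(i,[*(n+108*ey+50*(np.cos(t)*ex-np.sin(t)*ey)),z]) for t in(0,.15,.3)])
E
```

```text
tab -0.6935134638070143 69.04464466107915 c px [252.92221088 108.78657306]
slot -0.15736051811802781 72.8250523022754 n px [253.31150621 107.95134711]
bolts yaw -0.15820552536171295 -0.1581106118452864 lens [np.float64(203.71424921165536), np.float64(207.56645168872654), np.float64(167.6473654972397), np.float64(167.67051326280964)]
sides -0.15857125943230094 -0.13559445226675773
[[357 157  26  19 349]] [[369.54727794 166.0487106 ]]
filler xy -0.720727660526947 106.20015163659775
filler xy 49.94838587625464 102.82522596876046
if latch 0/.3 post px 77 [array([368.97259956, 163.00487113]), array([361.01917041, 162.41444944]), array([353.32417317, 160.64131857])]
if latch 0/.3 post px 110 [array([382.1491002 , 169.05599029]), array([373.31979999, 168.40287379]), array([364.78741933, 166.44116061])]
```

Everything is consistent: filler yaw −0.158, disc yaw ≈ −0.70, and the radii and sizes match. In tool y the jaws centre the bar, so camera bias does not cancel there. I grip once lightly, release and look again to measure that bias.

```bash
cat >> m.py <<'E'
def dots(i,im,c0):
    hsv=cv2.cvtColor(im,cv2.COLOR_BGR2HSV)
    red=((hsv[...,1]>110)&((hsv[...,0]<12)|(hsv[...,0]>165))).astype(np.uint8)
    n,_,st,ce=cv2.connectedComponentsWithStats(red)
    d=np.array([onplane(i,*ce[k],20)[:2] for k in range(1,n) if st[k,4]>5]); d=d[np.hypot(*(d-c0).T)<65]
    v=(d[:,None]-d[None]).reshape(-1,2); L=np.hypot(*v.T); v=v[(L>3)&(L<np.min(L[L>3])*1.2)]
    a=np.arctan2(v[:,1],v[:,0]); y=np.angle(np.exp(4j*(a+.7)).mean())/4-.7
    return len(d),d.mean(0),np.array(cv2.minEnclosingCircle(d.astype(np.float32))[0]),y
E
python3 - <<'E'
from m import *
psi=-.700+np.pi; c=[549.67,-253.0]; o=[np.pi,0,psi]
jaws.command_gripper(60)
ctrl.reach([*c,110],o); ctrl.move_linear([*c,30],speed=100,guard=10)
jaws.command_gripper(0,force=10); print('op',status.current_opening(),status.current_eef_pos(),status.current_contact_force())
jaws.command_gripper(60); ctrl.move_linear([*c,110],speed=150)
u=np.array([np.cos(-.7),np.sin(-.7),0])
i,im=look(np.array([*c,16])+85*u,psi,170,'dis3')
n,m1,m2,y=dots(i,im,np.array(c)); d=m1-c
print(n,m1,m2,y,'shift x',d@u[:2],'y(disc)',d@[-u[1],u[0]],status.current_clock())
E
```

```text
op 14.320884803506953 [ 549.60544032 -253.0413034    30.00970561] [ 0.61321183 -0.32609072  1.11575624]
60 [ 549.9272337  -252.70117786] [ 549.92980957 -252.80480957] -0.7022474504838052 shift x 0.004236683915792405 y(disc) 0.3942662773205883 13.7667
```

The grip was clean, with an opening of 14.3 mm. The bias in y is +0.4 mm and 0.002 rad, so I correct the nest for that. Now grip, lift, carry and lower with a guard.

```bash
python3 - <<'E'
from m import *
psi=-.700+np.pi; c=[549.67,-253.0]; o=[np.pi,0,psi]
ctrl.reach([*c,110],o); ctrl.move_linear([*c,30],speed=100,guard=10)
jaws.command_gripper(0,force=35)
ctrl.move_linear([*c,200],speed=100); print('lift',status.current_opening(),status.current_contact_force())
fy=-.156; o2=[np.pi,0,fy+np.pi]; n=[576.21,227.31]
ctrl.reach([*n,200],o2); ctrl.move_linear([*n,110],speed=80); ctrl.sleep(.2)
print(status.current_eef_pos(),status.current_orientation(),status.current_contact_force(),status.current_clock())
hit=ctrl.move_linear([*n,80.3],speed=20,guard=5)
print(hit,status.current_eef_pos(),status.current_contact_force(),status.current_torque(),status.current_clock())
for k in('side','top'): cv2.imwrite(f'pics/{k}2.png',grab(k)[1])
s=cv2.imread('pics/side2.png')[90:190,140:280];cv2.imwrite('pics/s2.png',cv2.resize(s,(700,500),interpolation=cv2.INTER_CUBIC))
E
```

```text
lift 13.90138453252606 [-0.12760316 -0.64024708 -2.92984472]
[576.53114971 227.3895153  110.56985186] [3.14121084e+00 1.03366620e-03 2.98562133e+00] [-0.08099234 -0.2763719  -2.30524271] 21.1167
False [576.33214015 227.33077099  80.47484675] [ 0.51488542  0.24565311 -2.73143577] [ 0.00190417 -0.01531105 -0.00310821] 22.75
```

View pics/s2.png

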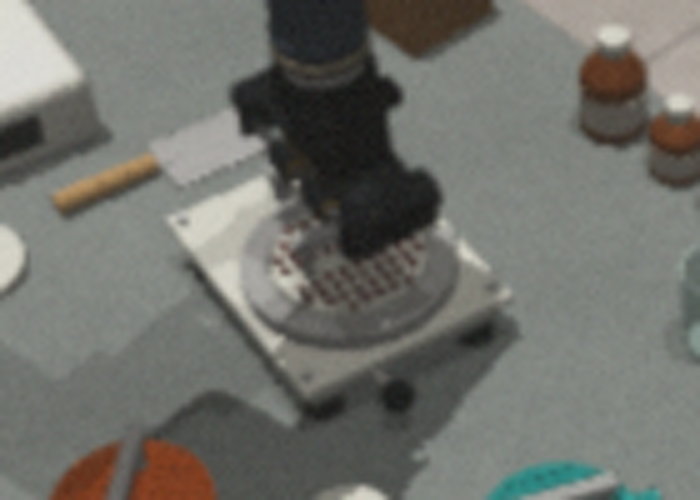

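The disc sits within the ring with no contact so far, at about z = 80.5. Next I lower to floor contact, release, and look with the wrist camera.

```bash
python3 - <<'E'
from m import *
n=[576.21,227.31]; fy=-.156
hit=ctrl.move_linear([*n,77.5],speed=8,guard=4)
print(hit,status.current_eef_pos(),status.current_contact_force(),status.current_torque())
jaws.command_gripper(50); print(status.current_contact_force())
ctrl.move_linear([*n,150],speed=120)
u=np.array([np.cos(fy),np.sin(fy),0])
i,im=look(np.array([576.3,227.7,64])+85*u,fy+np.pi,170,'fil3')
hsv=cv2.cvtColor(im,cv2.COLOR_BGR2HSV)
cv2.imwrite('pics/f3.png',cv2.resize(im[:240,90:440],(770,528),interpolation=cv2.INTER_CUBIC)); print(status.current_clock())
E
```

```text
True [576.32999365 227.3738081   79.95800734] [0.24337487 0.17138013 5.12996544] [ 0.02690666  0.00948587 -0.02013414]
[-0.33891642 -0.43639155  0.58432148]
25.475
```

View pics/f3.png

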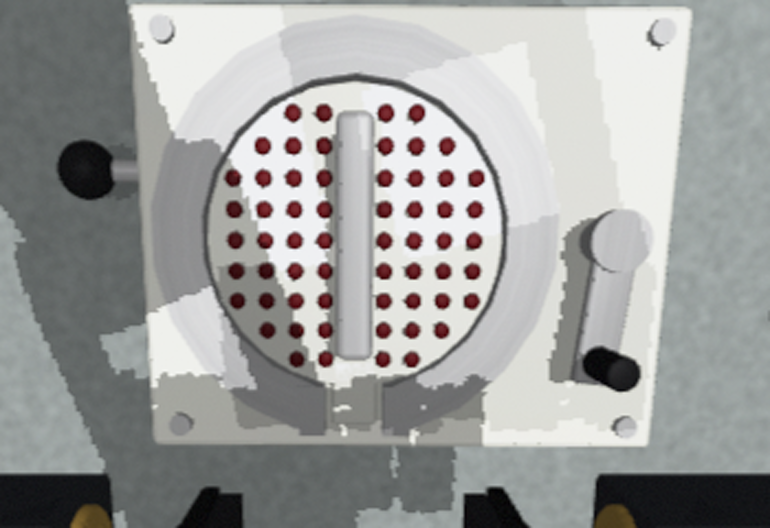

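The disc is home: floor contact came at TCP 79.96 (ideal 80), the tab is in the slot at (355,405), and the gaps look even. The post top at (624,373) gives a latch angle of about 0.15. Now I swing the latch.

```bash
python3 - <<'E'
from m import *
fy=-.156; n=np.array([576.21,227.31]); ex=np.array([np.cos(fy),np.sin(fy)]);ey=np.array([-ex[1],ex[0]])
o=[np.pi,0,fy+np.pi]
P=lambda t,z:[*(n+108*ey+50*(np.cos(t)*ex-np.sin(t)*ey)),z]
jaws.command_gripper(40); ctrl.reach(P(.15,150),o)
print('down',ctrl.move_linear(P(.15,83),speed=80,guard=8),status.current_eef_pos())
jaws.command_gripper(0,force=15); print('op',status.current_opening())
for t in np.linspace(.15,1.571,10)[1:]:
    h=ctrl.move_linear(P(t,83),speed=60,guard=20)
    if h: print('hit',t); break
h=ctrl.move_linear(P(1.66,83),speed=20,guard=12)
q=status.current_eef_pos()[:2]-n; print(h,'filler',q@ex,q@ey,status.current_contact_force(),'op',status.current_opening())
jaws.command_gripper(32); print(status.current_contact_force())
ctrl.move_linear([*status.current_eef_pos()[:2],160],speed=100)
i,im=look([*(n+85*ex),64],fy+np.pi,170,'fil4')
cv2.imwrite('pics/f4.png',cv2.resize(im[:240,90:440],(770,528),interpolation=cv2.INTER_CUBIC)); print(status.current_clock())
E
```

```text
down False [641.13504457 319.17966444  83.49599848]
op 13.34834331051223
False filler -3.12502048519971 58.10338242555922 [ 5.13479711  2.83879362 -0.06237895] op 13.763460678232672
[-0.65816378 -0.32216674  0.13535707]
33.4667
```

View pics/f4.png

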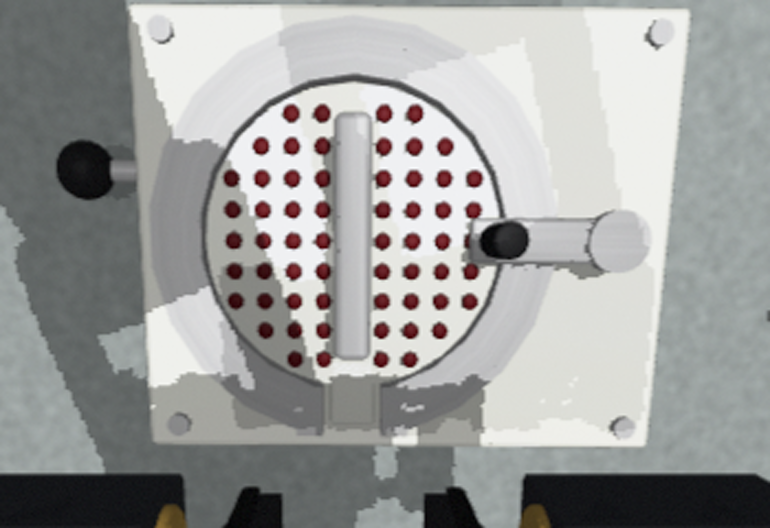

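The latch reached its stop: the force rose to 5.8 N against 1 N of free friction. The lever lies level at row 241, pointing from the pivot (620,241) at the disc's centre and over its edge. The disc is still seated and the gripper is clear.

```bash
python3 - <<'E'
from station import order
print(order.finish_job())
E
```

```text
the job is handed in; nothing more can be done
None
```

The disc is flat on the filler base with its tab in the slot, the latch is swung to its stop over the disc and released, and the job was handed in at about 33 s of the 61 s allowed.

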